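# Put the film box away in the light-tight chest and close its stayed lid

### The arm

A 7-joint arm with a two-finger parallel gripper is mounted at the origin on a cart in front of the work surface, level with it; the furniture and walls round the work are solid. World frame = base frame: x ahead of the robot, y to its left, z up, the work surface at z = 0. Lengths are in m, angles in degrees, forces in N, time in s.
With the tool pointing down it reaches from about 0.35 to 0.775 m from the base axis. Payload 3.1 kg.
Tool frame: the origin (TCP) lies on the centre line of the jaws, within the pads' length; the fingertips stand 17 mm ahead of it and the grasp point (between the pads) lies 2 mm behind it (robot.tip_reach is the distance from the TCP to the fingertips, in m); z points along the fingers, y is the direction in which the jaws open and shut (so a half turn about z gives the same grasp; the last joint's range is limited). The gripper opens to 85 mm and grips with 20 to 120 N. Pads are 22 mm wide; open, the fingers measure 114 mm over their backs; the gripper's body (76 mm by 85 mm) begins 54 mm behind the grasp point. The pads swing forward as they close: fully open they stand 13 mm farther back than shut.
Start: joints at [67.512, 17.813, 0.802, 86.603, -0.252, 75.585, -1.558], TCP at [0.189, -0.517, 0.248] pointing down, gripper open.
Joint ranges: [-154.91, 154.91], [-16.99, 109.72], [-72.82, 74.43], [7.12, 147.25], [-82.49, 262.49], [11.32, 116.49], [-174.64, 174.64]. Speed limits (degrees/s): [159.86, 159.86, 180, 180, 180, 180, 180].

### API

Orientations are given as [roll, pitch, yaw] about the fixed x, y, z axes, in that order (R = Rz(yaw) Ry(pitch) Rx(roll)).
In Python, from station import robot, fingers, vision, workorder, recognise gives the robot as it stands. Calls block until the motion is done:
- robot.move_to(position, orientation): joint-space move of the TCP to a pose.
- robot.line_to(position, orientation=None, velocity=0.15, f_stop=None): straight line of the TCP; orientation=None keeps the orientation; velocity is the mean speed in m/s. With f_stop (N) it stops when the force on the tool has changed by that much, and returns True; else False.
- robot.move_j(angles): joint-space move.
- fingers.gripper_to(opening, force=None): opening from 0.0 (shut) to 1.0 (fully open); force is the grip in N (None keeps the last); returns when the fingers have stopped.
- robot.pause(seconds).
- robot.inverse_kinematics(position, orientation): joint angles nearest the present ones, or None.
- vision.grab_frame(name): name is "scene" or "top" or "wrist"; returns the picture (384x512x3 uint8, red, green, blue); there is no depth.
- vision.calibration(name): a dict with "mtx" (3x3 intrinsics, pixels), "extrinsics" (4x4, takes a point from world to camera coordinates); the wrist camera has in their place "T_tool_cam" (4x4, takes a point from camera to tool coordinates, whose origin is the TCP and whose axes are the flange's). Camera axes: x right, y up, looking along -z (the intrinsics and any distortion apply to the point x, -y, -z); pixel columns grow to the right and rows downward; lengths in m; the calibration is good to about 2 mm. A picture is of the moment at which its call begins: read the wrist's pose just before it. calibration takes no time and is no camera call.
A pose or a line that the arm cannot do raises robot.PlanningError and nothing moves.
- workorder.close_job(): hands the job in, once; it reports no verdict.
Trained networks look in the newest picture that a camera, given by its name, has taken for a name from the list of things; names that differ only in an ending like _2 or _b are one class to them, and where a whole thing is asked for, a point or a joint stands for the part that bears it (a point fixed in the world has none). Each returns a list of dicts, best first, with "p" (0 to 1); they miss things now and then, are a little off and sometimes report something else, mostly with a low value. They report only what shows in the picture. A call takes as long as a camera call.
- recognise(label, camera): "rect" ([centre column, centre row, width, height] in pixels, round what is visible of it).
Readings, each from a call of its own:
- robot.current_time_s(): time.
- robot.current_joint_positions(): joint angles.
- robot.current_dq(): joint speeds.
- robot.current_joint_torque(): joint torques, N m.
- robot.current_tool_pos(): TCP position.
- robot.current_eef_rot(): TCP orientation.
- robot.current_contact_force(): force on the tool from outside, world axes, zero at the start.
- robot.current_torque(): the same for the moment, N m.
- robot.current_finger_gap(): opening from 0.0 (shut) to 1.0 (fully open).
Only numpy, scipy, OpenCV 4.12 (cv2) and the standard library are available. Lean on these libraries where they do the work, as an engineer would, in place of code of your own. Each camera call takes 0.05 s, during which the arm holds its last target.

### The job

Raise the chest's lid by its front bar until the folding stay at its side snaps over and locks, then draw the blue film box out of the pigeonhole and lay it, gently and not dropped, flat between the grey blocks in the chest while the lid stands open on the stay. Then press the red release pad down to break the stay and lower the lid, without slamming it, until it is fully shut over the box. Do not push the other things on the bench about.

Things in the scene. Friction and masses are not known exactly. Their poses are not given: they have to be found in the camera images.
- chest: grey metal chest, fixed, 200 (x) x 240 (y) x 90 mm high, walls and floor 6 mm. Origin: centre of its underside; x points to the back (hinge side), y to its left, z up. The folding stay is outside its right (-y) wall; the stay's lower link (79.5 mm) turns on a fixed pivot at x = -50, z = 82 mm in this frame.
- nest (a point): where the film box's centre shall be, box along the chest's x: middle of the cradle, 24 mm above the chest's underside, 12 mm forward and 45 mm left of its middle. The cradle: four grey blocks 30 mm high on the inner floor, 58 mm apart across, a grey stop behind, 164 mm long; only the 60 mm gap between front and rear blocks (30 mm before and behind the point), 25 mm wide on each side, has room for fingers beside the box.
- lid_hinge (a point): middle of the lid's hinge line, at the top of the chest's back wall; the hinge runs along the chest's y
- lid (a joint): lid angle, rad: 0 shut, about 1.53 when the stay is locked. Lid 240 mm wide, 8 mm thick, about 0.25 kg. The hinge is stiff: the lid stays at any angle it is left at, apart from the last few degrees before the lock, where the stay's spring draws it up. Raising it takes about 3 N at the bar.
- lid_bar (a point): centre of the steel bar handle before the lid's front edge: round, 12 mm thick, 110 mm long along y, 235 mm from the hinge line and 4 mm above the hinge when shut, 29 mm clear of the lid's edge, an 8 mm stem at each end. Pinched across, it can turn between the fingers. Shut: in front of the chest, 94 mm above the bench; open: above the lid's upper edge, about 325 mm up.
- stay_upper (a joint): angle of the stay's middle joint, rad: 0 folded (lid shut), 1.78 straight, 1.91 at its stop past straight = locked. A spring presses it to locked; while locked the lid cannot be lowered. Some 4 to 8 N down on the red pad breaks it; pressed under about 25 mm it springs back and locks again, pressed 40 mm or more it stays broken with the lid leaning forward.
- release_pad (a point): centre of the red release pad on the stay's middle joint, a round bar 18 mm thick, 46 mm long along the chest's y, 38 to 84 mm out from the right wall. Lid shut: about 24 mm above the bench; locked: about 116 mm, free above. It moves on a circle of 79.5 mm radius about the lower pivot given under the chest.
- pigeonhole: low plywood pigeonhole, fixed to the bench, 112 (x) x 72 (y) x 47 mm, open at its front (-x) end, 60 mm wide and 41 mm high inside. Origin: centre of its underside; the film box is drawn out along its -x. At first 43 mm of the box sticks out and 107 mm is inside.
- film_box_mid (a point): centre of the loose film box: blue with white ends, 150 (x) x 48 (y) x 36 mm (z), about 0.15 kg, lying flat; origin at its centre, half-way up. At first only its front (-x) end can be taken; that grasp does not fit the cradle, so it must be set down and taken by its middle.
- film_box: the same film box; origin: centre of its underside
- dev_tank: black developing tank with red cap, 70 x 70 x 116 mm, bystander; origin under its centre
- brown_bottle: brown bottle with black cap, 63 x 62 x 165 mm, bystander; origin under its centre
- lens_jar: clear jar with black screw lid holding a lens, 54 x 54 x 42 mm, bystander; origin under its centre

How it is judged (in metres and radians):
On the way, in this order (a step that is already met when the one before it is completed fails the run):
1. the lid is raised and its stay locked past straight (value of joint stay_upper above 1.84 rad and value of joint lid above 1.45 rad), for 0.2 s.
2. the film box lies in the cradle, let go, with the lid still open on its locked stay (distance between film_box_mid and nest below 0.016 m and angle between film_box_mid's own z axis and vertical below 0.1 rad and angle between the x axis of film_box_mid and the x axis of chest, either way round below 0.15 rad and value of joint stay_upper above 1.84 rad and contact force between the fingers and film_box below 0.1 N), for 0.2 s.
At the end, for the whole second after the job is handed in: The film box lies flat and at rest in the cradle (centre within 16 mm of the nest point, level and along the chest within about 0.1 rad), the stay is folded and the lid is fully shut (within 0.04 rad) (distance between film_box_mid and nest below 0.016 m and angle between film_box_mid's own z axis and vertical below 0.1 rad and angle between the x axis of film_box_mid and the x axis of chest, either way round below 0.15 rad and value of joint lid below 0.04 rad and velocity of joint lid above -0.05 rad/s and linear speed of film_box below 0.02 m/s); the robot touches nothing.
It fails at once if the lid is slammed (closing faster than 2 rad/s over its last 0.4 rad) (value of joint lid below 0.4 rad and velocity of joint lid below -2 rad/s).
It fails at once if the film box is dropped into the cradle (let go and falling at over 0.4 m/s there) (distance between film_box_mid and nest below 0.05 m and linear speed of film_box above 0.4 m/s and contact force between the fingers and film_box below 0.5 N).
It fails at once if the tank, the brown bottle or the lens jar is pushed more than 30 mm (distance of any of dev_tank, brown_bottle, lens_jar from where it was at the start of the episode above 0.03 m).
It also fails if it takes over 72 s, if anything falls off the work surface, if the arm or the gripper's body presses on something with over 40 N, if the wrist force passes 120 N, or if a joint passes its speed limit or range.

## Working session

There is one attempt and no reset: what is moved stays moved. The work goes in short steps, each a Python script; the robot and the scene stay as the last script left them, time stands still between calls to the robot, and variables do not carry over. Pictures are saved under pics/ and viewed, and the job is handed in when it is done.

```bash
ls; mkdir -p pics; python3 - <<'E'
from station import robot, fingers, vision, workorder, recognise
import cv2, numpy as np
np.set_printoptions(precision=4,suppress=True)
print(robot.current_time_s(), robot.current_tool_pos(), robot.current_eef_rot(), robot.tip_reach)
for n in ["scene","top","wrist"]:
    im=vision.grab_frame(n); cv2.imwrite(f"pics/{n}0.png",im[:,:,::-1]); print(n,{k:np.array(v) for k,v in vision.calibration(n).items()})
    if n!="wrist":
        for l in ["chest","lid","lid_bar","release_pad","pigeonhole","film_box","dev_tank","brown_bottle","lens_jar"]:
            print(l,[(np.round(d["rect"]),round(d["p"],2)) for d in recognise(l,n)][:3])
print(robot.current_time_s())
E
```

```text
pics
0.0 [ 0.1888 -0.5159  0.2472] [-179.8635    0.0043   20.0989] 0.017
scene {'mtx': array([[354.9115,   0.    , 253.0363],
       [  0.    , 354.9115, 192.0285],
       [  0.    ,   0.    ,   1.    ]]), 'extrinsics': array([[-0.8759, -0.4822, -0.017 ,  0.5367],
       [ 0.2025, -0.3992,  0.8942, -0.1876],
       [-0.438 ,  0.7798,  0.4473, -0.7686],
       [ 0.    ,  0.    ,  0.    ,  1.    ]])}
chest [(array([253., 211., 111.,  83.]), 0.92)]
lid [(array([251., 196., 111.,  52.]), 0.55)]
lid_bar [(array([252., 198., 108.,  57.]), 0.89)]
release_pad []
pigeonhole [(array([217., 293.,  36.,  87.]), 0.73), (array([300., 170.,  37.,  20.]), 0.71)]
film_box [(array([301., 169.,  39.,  21.]), 0.49), (array([322., 176.,  19.,  15.]), 0.47)]
dev_tank [(array([139., 271.,  37.,  64.]), 0.98), (array([322., 176.,  18.,  15.]), 0.33)]
brown_bottle [(array([215., 292.,  35.,  90.]), 0.68)]
lens_jar [(array([176., 305.,  32.,  34.]), 0.9)]
top {'mtx': array([[400.3533,   0.    , 251.4886],
       [  0.    , 400.3533, 191.5151],
       [  0.    ,   0.    ,   1.    ]]), 'extrinsics': array([[ 0.
[... 345 characters left out ...]
]), 0.23)]
release_pad [(array([304., 181.,  24.,   9.]), 0.46)]
pigeonhole [(array([377., 190.,  30.,  40.]), 0.78)]
film_box [(array([378., 217.,  19.,  17.]), 0.64)]
dev_tank [(array([127., 165.,  39.,  29.]), 0.76)]
brown_bottle [(array([118., 234.,  34.,  24.]), 0.83), (array([123., 201.,  16.,  18.]), 0.61)]
lens_jar [(array([123., 201.,  20.,  21.]), 0.74)]
wrist {'mtx': array([[277.1199,   0.    , 255.4501],
       [  0.    , 277.1199, 189.1788],
       [  0.    ,   0.    ,   1.    ]]), 'T_tool_cam': array([[-0.0005,  0.9492,  0.3146,  0.08  ],
       [ 1.    ,  0.0008, -0.0008,  0.0003],
       [-0.001 ,  0.3146, -0.9492, -0.1264],
       [ 0.    ,  0.    ,  0.    ,  1.    ]])}
1.05
```

```bash
python3 - <<'E'
import cv2
t=cv2.imread("pics/top0.png"); cv2.imwrite("pics/topz.png",cv2.resize(t[120:270,180:420],None,fx=3.3,fy=3.3,interpolation=cv2.INTER_CUBIC))
t=cv2.imread("pics/scene0.png"); cv2.imwrite("pics/scenez.png",cv2.resize(t[140:350,110:350],None,fx=2.85,fy=2.85,interpolation=cv2.INTER_CUBIC))
E
```

```text
(no output)
```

View pics/top0.png

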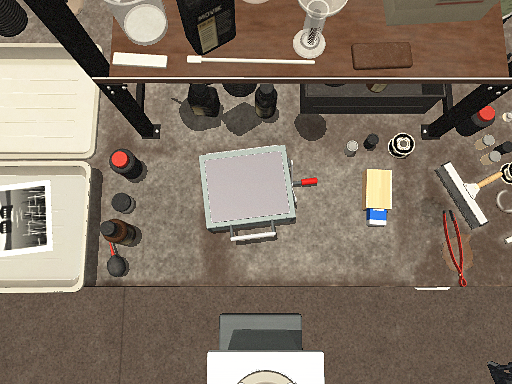

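View pics/scene0.png

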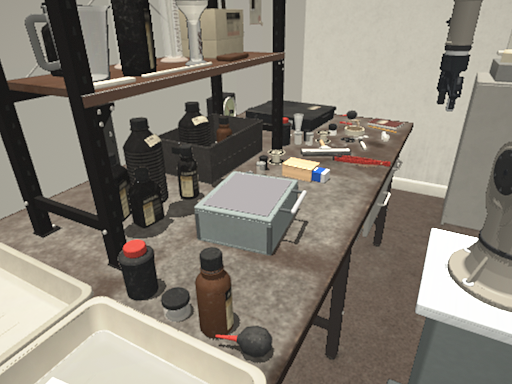

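View pics/topz.png

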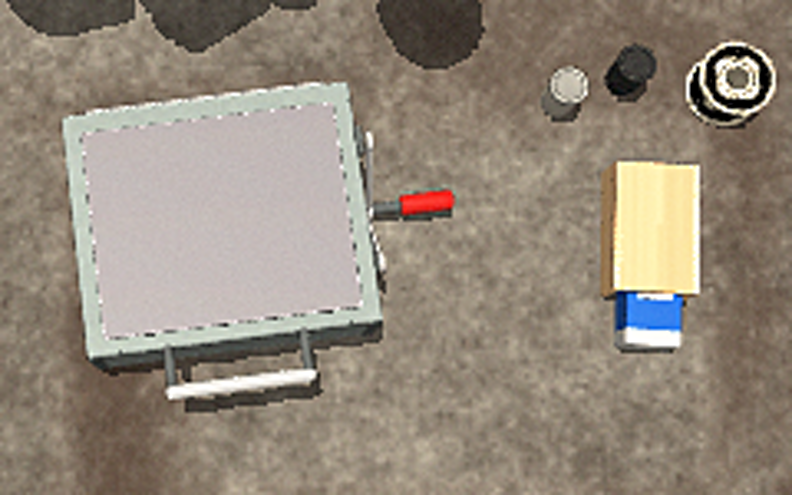

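View pics/scenez.png

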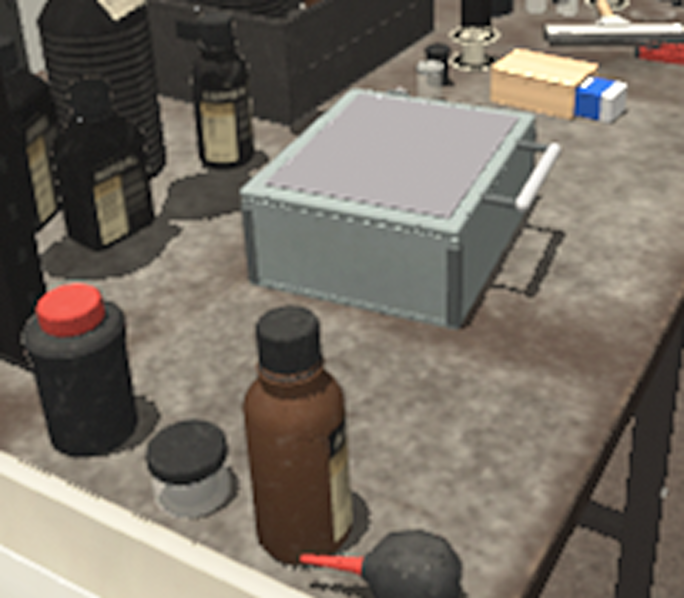

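```bash
cat > h.py <<'E'
from station import robot, fingers, vision, workorder, recognise
import cv2, numpy as np
from scipy.optimize import least_squares
np.set_printoptions(precision=4,suppress=True)
def proj(cam,P):
    c=vision.calibration(cam);E=np.array(c["extrinsics"]);K=np.array(c["mtx"])
    p=E[:3,:3]@np.asarray(P)+E[:3,3]; p=np.array([p[0],-p[1],-p[2]])
    q=K@p; return q[:2]/q[2]
def back(cam,uv,z):
    c=vision.calibration(cam);E=np.array(c["extrinsics"]);K=np.array(c["mtx"])
    d=np.linalg.inv(K)@np.array([uv[0],uv[1],1]); d=np.array([d[0],-d[1],-d[2]])
    R=E[:3,:3].T; C=-R@E[:3,3]; d=R@d
    return C+d*(z-C[2])/d[2]
def T(p,P): # p=x,y,yaw(rad)
    c,s=np.cos(p[2]),np.sin(p[2]); return np.array([p[0]+c*P[0]-s*P[1],p[1]+s*P[0]+c*P[1],P[2]])
def fit(obs,x0):
    f=lambda p:np.concatenate([proj(c,T(p,P))-np.array(uv) for c,P,uv in obs])
    r=least_squares(f,x0,loss='soft_l1',x_scale=[.01,.01,.05]); return r.x,f(r.x).reshape(-1,2)
def snap(cam,name,crop=None,s=1):
    im=vision.grab_frame(cam)[:,:,::-1]
    if crop: im=im[crop[1]:crop[3],crop[0]:crop[2]]
    cv2.imwrite(f"pics/{name}.png",cv2.resize(im,None,fx=s,fy=s,interpolation=cv2.INTER_CUBIC)); return im
E
python3 - <<'E'
from h import *
t=lambda u,v:(180+(u-1.15)/3.3,120+(v-1.15)/3.3)
s=lambda u,v:(110+(u-.9)/2.85,140+(v-.9)/2.85)
o=[("top",(.1,.12,.098),t(62,118)),("top",(.1,-.12,.098),t(348,83)),("top",(-.1,-.12,.098),t(382,322)),("top",(-.1,.12,.098),t(88,357)),
("top",(-.135,.055,.094),t(168,392)),("top",(-.135,-.055,.094),t(317,376)),
("scene",(.1,.12,.098),s(243,190)),("scene",(.1,-.12,.098),s(352,90)),("scene",(-.1,-.12,.098),s(535,115)),("scene",(-.1,.12,.098),s(462,235)),
("scene",(-.135,.055,.094),s(523,205)),("scene",(-.135,-.055,.094),s(555,148))]
for sub in (o,o[:6],o[6:]):
    p,r=fit(sub,[.6,0,.1]); print("chest",p,np.degrees(p[2]));print(r.round(1).tolist())
    if sub is o: pc=p
print("pad pred", proj("top",T(pc,(.004,-.181,.024))), "obs",t(427,201), back("top",t(427,201),.024))
print("bar world",T(pc,(-.135,0,.094)))
o=[("top",(.056,.036,.047),t(614,162)),("top",(.056,-.036,.047),t(699,166)),("top",(-.056,-.036,.047),t(700,295)),("top",(-.056,.036,.047),t(612,293)),
("scene",(.056,.036,.047),s(500,50)),("scene",(-.056,.036,.047),s(575,83)),("scene",(-.056,-.036,.047),s(598,65)),]
p,r=fit(o,[.6,-.3,0]);print("pigeon",p,np.degrees(p[2]));print(r.round(1).tolist())
for P in [(-.099,.024,.036),(-.099,-.024,.036)]: print(proj("top",T(p,P)))
print("box obs",t(617,330),t(681,330), "box mid",T(p,(-.024,0,.018)))
for l,c,uv,z in [("tank","top",(122,158),.116),("bottle","top",(109,227),.165),("jar","top",(122,201),.042)]: print(l,back(c,uv,z))
print("bench edge",back("top",(250,286),0))
E
```

```text
chest [0.5924 0.0525 0.1319] 7.558632412820793
[[-0.3, 0.4], [0.2, -0.0], [0.8, -0.3], [-0.1, 0.8], [1.8, 0.3], [-2.0, -0.3], [-0.9, 0.6], [0.5, -0.5], [0.5, -0.3], [-1.0, -1.0], [0.0, 0.3], [-0.1, 0.9]]
chest [0.5929 0.0528 0.1245] 7.131708746064902
[[-0.2, -0.1], [0.4, 0.1], [0.5, -0.1], [-0.5, 0.3], [1.3, 0.0], [-2.5, -0.2]]
chest [0.5921 0.0523 0.1422] 8.14934252763768
[[-0.6, 0.9], [0.1, -0.4], [0.3, -0.5], [-0.2, -1.1], [0.6, 0.0], [-0.1, 0.7]]
pad pred [308.9973 181.4378] obs (309.04545454545456, 180.56060606060606) [ 0.6228 -0.1266  0.024 ]
bar world [0.4586 0.0347 0.094 ]
pigeon [ 0.5942 -0.3188 -0.0502] -2.8734056914312616
[[0.3, 0.2], [-0.1, 0.3], [0.0, 0.3], [0.8, -0.4], [-3.1, 6.4], [0.0, 0.9], [0.1, 0.3]]
[369.0797 223.9892]
[386.278  224.8765]
box obs (366.6212121212121, 219.65151515151518) (386.0151515151515, 219.65151515151518) box mid [ 0.5702 -0.3176  0.018 ]
tank [0.6646 0.3858 0.116 ]
bottle [0.4756 0.3912 0.165 ]
jar [0.5596 0.4033 0.042 ]
bench edge [0.3249 0.043  0.    ]
```

```bash
cat >> h.py <<'E'
CH=(.5925,.0525,np.radians(7.6))
def bar(th): # world bar centre at lid angle
    return T(CH,(.1-.235*np.cos(th)+.004*np.sin(th),0,.09+.235*np.sin(th)+.004*np.cos(th)))
E
python3 - <<'E'
from h import *
# shelf front lower edge: top image (105,80)..(505,82); scene edge
a,b=(286,58),(84,95)
for z in np.arange(.3,.75,.05):
    P=back("top",(150,80),z); print(round(z,2),P,proj("scene",P), back("top",(400,81),z)[:2])
E=np.array(vision.calibration("top")["extrinsics"]);print(-E[:3,:3].T@E[:3,3])
from scipy.spatial.transform import Rotation as Ro
for yaw in (97.6,-82.4):
  for tilt in (0,20,40):
    for th in (0,.5,1,1.3,1.53):
        # tilt: tool z leans toward chest +x
        R=Ro.from_euler('xyz',[180,0,yaw],degrees=True)
        ax=np.array([-np.sin(CH[2]),np.cos(CH[2]),0])
        R=Ro.from_rotvec(-ax*np.radians(tilt))*R
        e=R.as_euler('xyz',degrees=True)
        q=robot.inverse_kinematics(list(bar(th)+R.apply([0,0,.002])),list(e))
        print(yaw,tilt,th,bar(th),R.apply([0,0,1]),None if q is None else np.round(q))
E
```

```text
0.3 [0.7994 0.2709 0.3   ] [115.699  130.3679] [ 0.7976 -0.2994]
0.35 [0.7754 0.2573 0.35  ] [124.2977 107.135 ] [ 0.7737 -0.2797]
0.4 [0.7513 0.2436 0.4   ] [133.4213  82.4839] [ 0.7497 -0.26  ]
0.45 [0.7273 0.2299 0.45  ] [143.1195  56.2803] [ 0.7258 -0.2403]
0.5 [0.7032 0.2163 0.5   ] [153.4482  28.3731] [ 0.7018 -0.2206]
0.55 [0.6792 0.2026 0.55  ] [164.471   -1.4096] [ 0.6779 -0.2009]
0.6 [0.6551 0.189  0.6   ] [176.2604 -33.2634] [ 0.654  -0.1812]
0.65 [0.6311 0.1753 0.65  ] [188.8991 -67.4122] [ 0.63   -0.1615]
0.7 [0.607  0.1616 0.7   ] [ 202.4824 -104.1131] [ 0.6061 -0.1418]
[0.3883 0.0374 1.1547]
97.6 0 0 [0.4587 0.0346 0.094 ] [ 0.  0. -1.] [ 28.  22. -43. 111.  19.  54. -16.]
97.6 0 0.5 [0.4891 0.0387 0.2062] [ 0.  0. -1.] [ 29.  18. -44.  98.  13.  69. -11.]
97.6 0 1 [0.5691 0.0494 0.2899] [ 0.  0. -1.] [ 25.  26. -47.  78.  19.  85. -14.]
97.6 0 1.3 [0.6331 0.0579 0.3175] [ 0.  0. -1.] [ 18.  33. -46.  62.  23.  93. -14.]
97.6 0 1.53 [0.6861 0.065  0.325 ] [ 0.  0. -1.] [ 11.  40. -43.  49.  26.  98. -12.]
97.6 20 0 [0.4587 0.0346 0.094 ] [ 0.339   0.0452 -0.9397] [ 30.
[... 1686 characters left out ...]
75] [ 0.339   0.0452 -0.9397] [ -54.   21.   65.   88.  -26.   64. -159.]
-82.4 20 1.53 [0.6861 0.065  0.325 ] [ 0.339   0.0452 -0.9397] [ -48.   29.   65.   79.  -34.   70. -156.]
-82.4 40 0 [0.4587 0.0346 0.094 ] [ 0.6371  0.085  -0.766 ] [ 57.  11. -65. 145. 142.  13.  43.]
-82.4 40 0.5 [0.4891 0.0387 0.2062] [ 0.6371  0.085  -0.766 ] [  48.  -10.  -46.  133.  -41.   18. -138.]
-82.4 40 1 [0.5691 0.0494 0.2899] [ 0.6371  0.085  -0.766 ] [  47.   -4.  -50.  116.  -13.   27. -167.]
-82.4 40 1.3 [0.6331 0.0579 0.3175] [ 0.6371  0.085  -0.766 ] [ -69.    2.   66.  109.   -8.   31. -172.]
-82.4 40 1.53 [0.6861 0.065  0.325 ] [ 0.6371  0.085  -0.766 ] [ -19.    8.   14.  100.   -6.   32. -174.]
```

```bash
cat >> h.py <<'E'
from scipy.spatial.transform import Rotation as Ro
def pose(P,yaw,tilt=0): # grasp point at P, tool leaning to chest +x by tilt deg
    R=Ro.from_euler('xyz',[180,0,yaw],degrees=True)
    ax=np.array([-np.sin(CH[2]),np.cos(CH[2]),0]); R=Ro.from_rotvec(-ax*np.radians(tilt))*R
    return list(np.asarray(P)+R.apply([0,0,.002])), list(R.as_euler('xyz',degrees=True))
YB=97.6
def st(m=""): print(m,"t",round(robot.current_time_s(),2),"p",robot.current_tool_pos(),"F",np.round(robot.current_contact_force(),1),"gap",round(robot.current_finger_gap(),3))
E
python3 - <<'E'
from h import *
robot.move_j([-4,8,0,105,0,67,3]); st(); print(robot.current_eef_rot())
fingers.gripper_to(.42)
b=bar(0); p,e=pose(b+[0,0,.07],YB); robot.move_to(p,e); st(); print(robot.current_joint_positions())
snap("wrist","w1"); snap("top","t1",(200,120,330,270),4)
E
```

```text
t 3.17 p [0.4509 0.0131 0.2072] F [-0.2  0.6 -0.3] gap 1.001
[179.9847   0.0315  96.862 ]
 t 4.03 p [0.4575 0.0349 0.161 ] F [-0.1 -0.2  0. ] gap 0.424
[ -5.5759  11.6348  -1.0656 107.6332   0.2584  60.9427   0.9452]
```

View pics/w1.png

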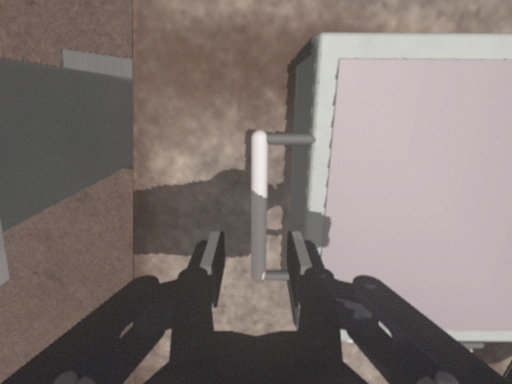

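```bash
cat >> h.py <<'E'
def wproj(P):
    c=vision.calibration("wrist");Tc=np.array(c["T_tool_cam"]);K=np.array(c["mtx"])
    R=Ro.from_euler('xyz',robot.current_eef_rot(),degrees=True).as_matrix()
    t=R.T@(np.asarray(P)-np.array(robot.current_tool_pos()))
    p=Tc[:3,:3].T@(t-Tc[:3,3]); q=K@np.array([p[0],-p[1],-p[2]]); return q[:2]/q[2]
def wback(uv,z):
    c=vision.calibration("wrist");Tc=np.array(c["T_tool_cam"]);K=np.array(c["mtx"])
    R=Ro.from_euler('xyz',robot.current_eef_rot(),degrees=True).as_matrix(); o=np.array(robot.current_tool_pos())
    d=np.linalg.inv(K)@np.array([uv[0],uv[1],1]); d=R@Tc[:3,:3]@np.array([d[0],-d[1],-d[2]])
    C=o+R@Tc[:3,3]; return C+d*(z-C[2])/d[2]
E
python3 - <<'E'
from h import *
for y in (.055,-.055): print(wproj(T(CH,(-.135,y,.094))))
for P in [(-.1,.12,.098),(-.1,-.12,.098)]: print(wproj(T(CH,P)))
print(wback((259,133),.094),wback((259,280),.094),wback((319,36),.098))
E
```

```text
[255.4195 134.0644]
[255.582  269.4193]
[312.7609  26.8619]
[295.3204 335.171 ]
[0.4538 0.0902 0.094 ] [ 0.4701 -0.0297  0.094 ] [0.4823 0.1539 0.098 ]
```

```bash
sed -i 's/^CH=.*/CH=(.5955,.0500,np.radians(7.6))/' h.py
python3 - <<'E'
from h import *
b=bar(0); p,e=pose(b,YB); print(robot.line_to(p,e,velocity=.12,f_stop=8)); st()
fingers.gripper_to(0,force=30); st(); snap("scene","s2",(110,100,350,310),2.8)
E
```

```text
False
 t 4.86 p [0.4625 0.0321 0.0928] F [-0.5  0.2 -0.1] gap 0.419
 t 5.2 p [0.4598 0.0318 0.0927] F [-4.7 -0.3  6.4] gap 0.131
```

View pics/s2.png

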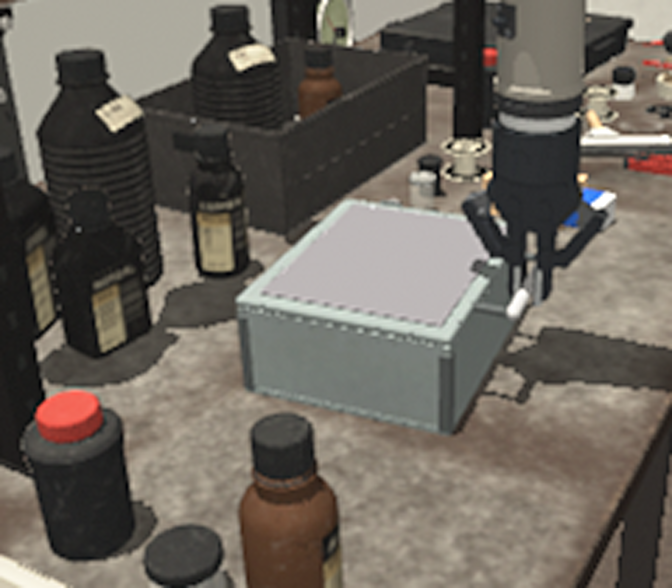

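```bash
sed -i 's/^CH=.*/CH=(.5935,.0510,np.radians(7.6))/' h.py
python3 - <<'E'
from h import *
import time
for th in np.radians([8,18,28,38,48,58,68,77,83,87.7]):
    p,e=pose(bar(th),YB,25*th/1.53); robot.line_to(p,e,velocity=.16)
    st(round(np.degrees(th)))
snap("scene","s3"); snap("top","t3",(180,80,330,270),4)
E
```

```text
8 t 5.61 p [0.4624 0.0323 0.1251] F [-0.5 -3.9 -0. ] gap 0.124
18 t 6.02 p [0.4713 0.0335 0.1643] F [-4.2 -5.   2.4] gap 0.126
28 t 6.42 p [0.4863 0.0354 0.2016] F [-8.4 -6.   5.9] gap 0.127
38 t 6.83 p [0.5078 0.0383 0.2364] F [-16.3  -5.2  14.3] gap 0.128
48 t 7.24 p [0.54   0.0425 0.2691] F [-11.8  -5.3  16.3] gap 0.122
58 t 7.65 p [0.5755 0.0471 0.2938] F [-4.9 -4.2 10.1] gap 0.129
68 t 8.06 p [0.6124 0.0521 0.3106] F [-0.7 -4.1  7.3] gap 0.13
77 t 8.44 p [0.6462 0.0565 0.3193] F [ 1.9 -4.6  4.5] gap 0.123
83 t 8.74 p [0.67   0.0596 0.3223] F [ 3.4 -5.5  2.1] gap 0.126
88 t 9.01 p [0.6881 0.062  0.3228] F [ 1.2 -4.7  2. ] gap 0.129
```

View pics/s3.png

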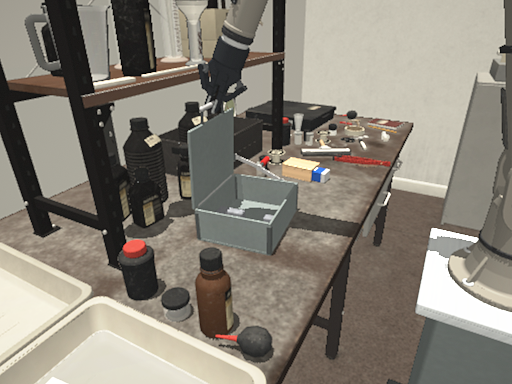

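View pics/t3.png

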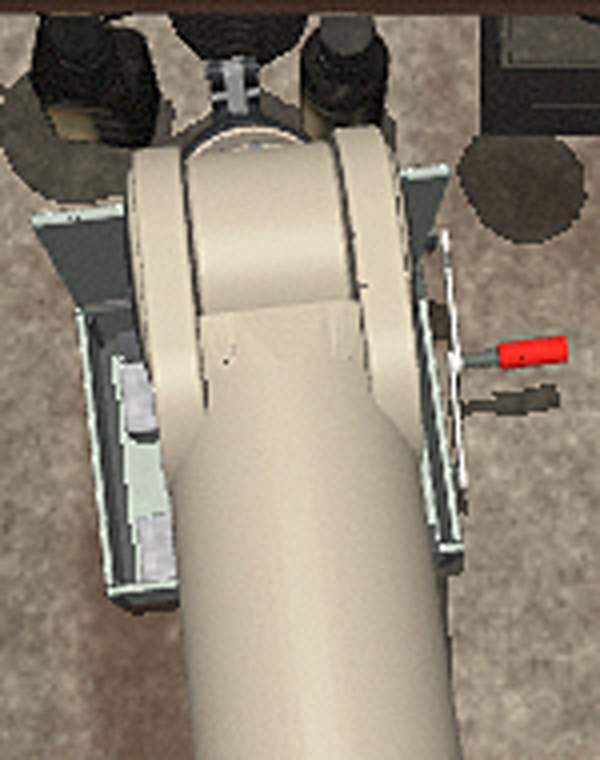

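```bash

python3 - <<'E'
from h import *
print(proj("top",T(CH,(.022,-.181,.116))), back("top",(313.2,168),.116))
fingers.gripper_to(.42); st()
R=Ro.from_euler('xyz',robot.current_eef_rot(),degrees=True); p=np.array(robot.current_tool_pos())
robot.line_to(list(p+R.apply([0,0,-.06])),velocity=.2); st()
fingers.gripper_to(1.0)
robot.move_j([16,5,0,95,0,80,3]); st()
snap("top","t4",(180,80,420,270),3.3); snap("scene","s4",(180,90,350,260),3.5)
E
```

```text
[313.3118 167.4935] [ 0.6379 -0.1252  0.116 ]
 t 9.47 p [0.6874 0.0654 0.3223] F [-0.5 -0.4  0.2] gap 0.421
 t 9.93 p [0.6623 0.0623 0.3778] F [-0.4  0.   0.4] gap 0.419
 t 11.68 p [ 0.4317 -0.1401  0.301 ] F [-0.5  0.3 -0.5] gap 0.997
```

View pics/t4.png

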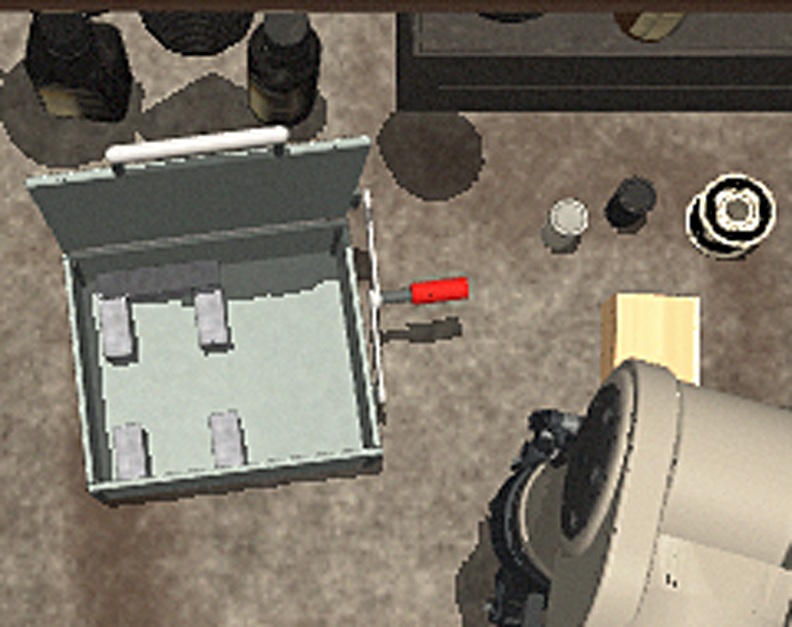

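View pics/s4.png

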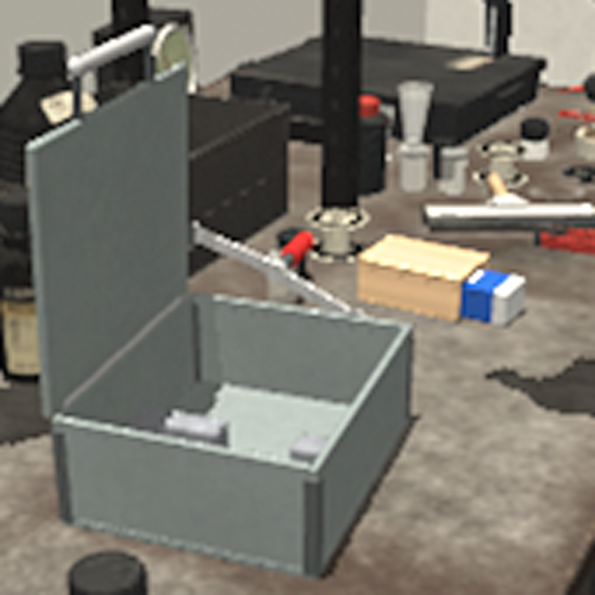

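```bash

python3 - <<'E'
from h import *
print("nest by blocks",back("top",(231.7,195.9),.036),T(CH,(-.012,.045,.024)))
robot.move_to(*pose([.47,-.315,.17],-2)); st(); print(robot.current_joint_positions())
snap("wrist","w5")
E
```

```text
nest by blocks [0.5756 0.0952 0.036 ] [0.5757 0.094  0.024 ]
 t 12.73 p [ 0.4711 -0.3138  0.1684] F [-0.6  0.2  0.2] gap 1.0
[ 22.7274  22.9634  12.5492  91.5062  -5.3982  66.0859 -55.3087]
```

View pics/w5.png

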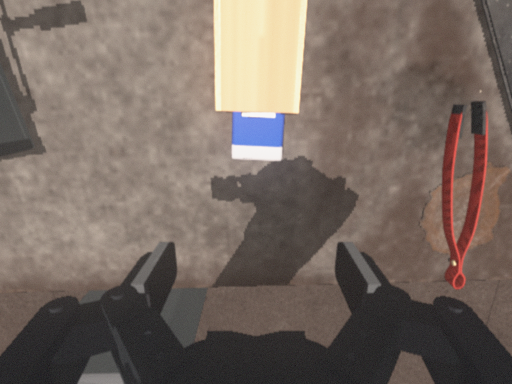

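```bash

python3 - <<'E'
from h import *
for z in (.036,.039):
  for uv in [(232,159.5),(283,161),(234,112),(285,112)]: print(z,uv,wback(uv,z))
for uv in [(215,110),(300,113)]: print("ph",wback(uv,.047))
snap("scene","s6",(270,150,350,190),8)
E
```

```text
0.036 (232, 159.5) [ 0.4964 -0.2928  0.036 ]
0.036 (283, 161) [ 0.4934 -0.3413  0.036 ]
0.036 (234, 112) [ 0.5399 -0.2971  0.036 ]
0.036 (285, 112) [ 0.5385 -0.3432  0.036 ]
0.039 (232, 159.5) [ 0.4971 -0.2931  0.039 ]
0.039 (283, 161) [ 0.4941 -0.3411  0.039 ]
0.039 (234, 112) [ 0.54   -0.2974  0.039 ]
0.039 (285, 112) [ 0.5386 -0.3429  0.039 ]
ph [ 0.5426 -0.2817  0.047 ]
ph [ 0.5378 -0.355   0.047 ]
```

View pics/s6.png

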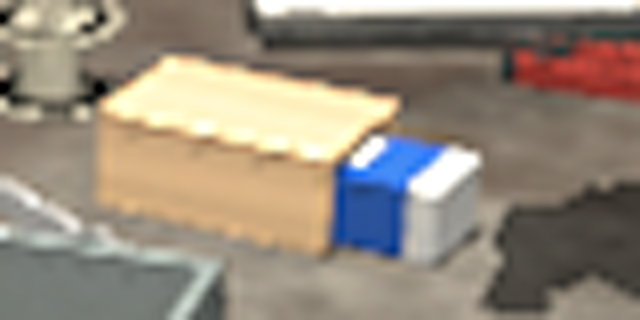

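```bash
cat >> h.py <<'E'
YP=-3.3; D=np.array([np.cos(np.radians(YP)),np.sin(np.radians(YP)),0])
G0=np.array([.495,-.317,.026])+.020*D
E
python3 - <<'E'
from h import *
robot.move_to(*pose(G0+[0,0,.06],YP))
print(robot.line_to(*pose(G0,YP),velocity=.12,f_stop=8)); st()
fingers.gripper_to(0,force=30); st()
print(robot.line_to(*pose(G0-.122*D,YP),velocity=.12)); st()
snap("scene","s7",(270,130,380,212),7); snap("wrist","w7")
fingers.gripper_to(.85); st()
E
```

```text
False
 t 13.95 p [ 0.5156 -0.3189  0.0254] F [-0.1 -0.2 -0.1] gap 1.001
 t 14.38 p [ 0.5157 -0.3185  0.025 ] F [ 0.4 -0.6  4.4] gap 0.555
False
 t 15.55 p [ 0.3933 -0.3119  0.0249] F [-0.2 -0.5  8. ] gap 0.555
 t 16.02 p [ 0.3922 -0.3106  0.0233] F [-0.2  0.2  0.2] gap 0.849
```

View pics/w7.png

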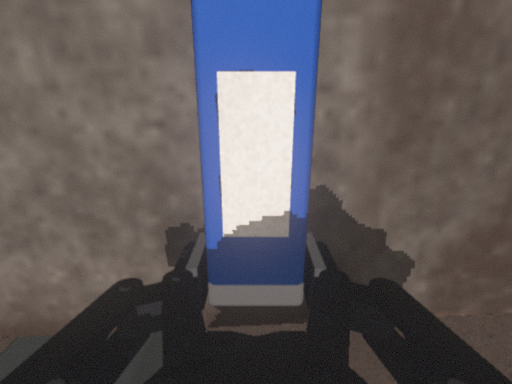

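View pics/s7.png

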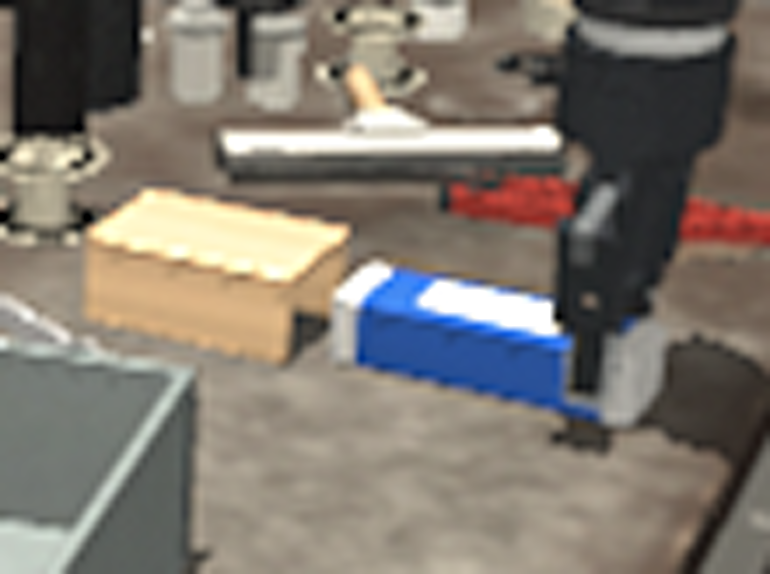

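```bash

python3 - <<'E'
from h import *
p=np.array(robot.current_tool_pos()); print("front",wback((255,304),.036))
robot.line_to(list(p+[0,0,.06]),velocity=.2)
robot.move_to(*pose(G0-.122*D+.02*D+[0,0,.15],YP)); st()
snap("wrist","w8")
for z in (.036,): print([wproj(G0-.122*D+a*D+[0,0,.01]) for a in (-.02,.13)])
E
```

```text
front [ 0.3742 -0.31    0.036 ]
 t 16.93 p [ 0.4131 -0.312   0.1737] F [-0.6  0.1  0. ] gap 0.851
[array([255.6712, 218.0961]), array([255.6551,  59.0735])]
```

View pics/w8.png

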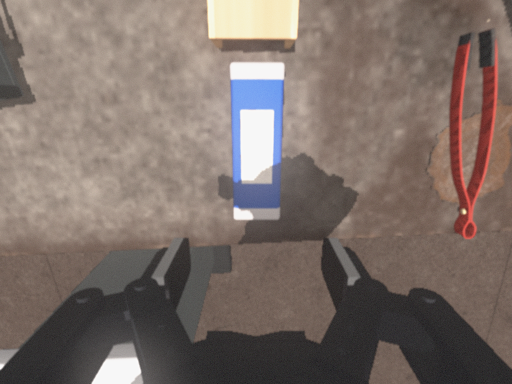

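```bash

python3 - <<'E'
from h import *
a=wback((257,219),.036);b=wback((257,62.5),.036);m=(a+b)/2;print(a,b,m,np.linalg.norm(a-b),np.degrees(np.arctan2(*(b-a)[1::-1])), G0-.122*D+.055*D)
y=np.degrees(np.arctan2(*(b-a)[1::-1]))
M=np.array([m[0],m[1],.025])
robot.move_to(*pose(M+[0,0,.06],YP)); print(robot.line_to(*pose(M,YP),velocity=.12,f_stop=8)); st()
fingers.gripper_to(0,force=35); st()
p=np.array(robot.current_tool_pos()); robot.line_to(list(p+[0,0,.17]),velocity=.2); st()
snap("wrist","w9"); snap("scene","s9",(200,100,400,260),3.8); print(robot.current_joint_positions())
E
```

```text
[ 0.3721 -0.3113  0.036 ] [ 0.5202 -0.3196  0.036 ] [ 0.4461 -0.3155  0.036 ] 0.14831774736173514 -3.2181298623801817 [ 0.4481 -0.3143  0.026 ]
False
 t 18.1 p [ 0.4468 -0.3163  0.0243] F [ 0.1 -0.   0.3] gap 0.85
 t 18.44 p [ 0.4471 -0.3161  0.0244] F [0.3 0.9 5.7] gap 0.553
 t 19.45 p [ 0.4461 -0.3153  0.1927] F [ 0.5  0.7 -2.8] gap 0.553
[ 23.4196  19.769   13.1872  92.5173  -4.7413  68.4887 -55.6852]
```

View pics/s9.png

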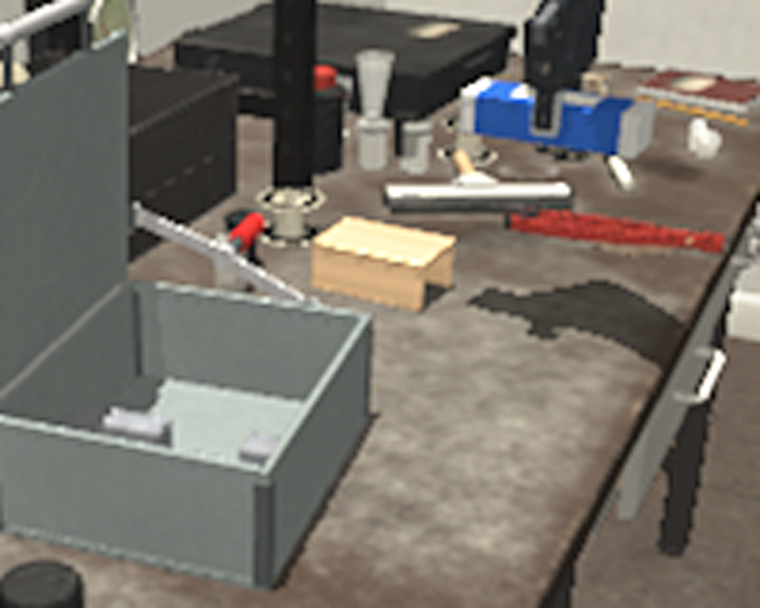

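View pics/w9.png

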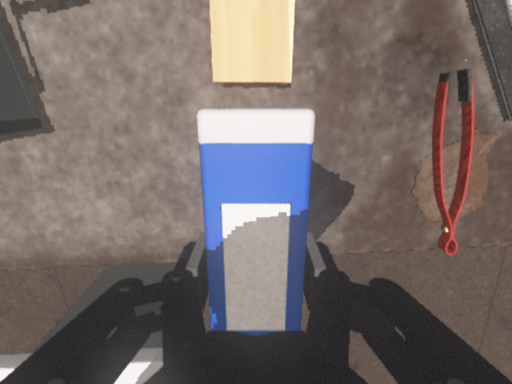

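```bash

python3 - <<'E'
from h import *
tz=robot.current_tool_pos()[2]; o=np.array(robot.current_tool_pos())
# box: grasp point .007 above centre => top at TCP+.002-.007+.018
e=wback((256,108.5),tz+.013); print("end rel TCP along D",(e-o)@D, "lateral",np.cross(D,e-o)[2])
N=T(CH,(-.012,.045,.024)); yaw=7.6
robot.line_to(*pose([N[0]-.02,N[1]-.01,.19],yaw),velocity=.3); st(); print(robot.current_joint_positions())
snap("wrist","w10"); snap("top","t10",(180,80,330,270),4)
for P in [(-.042,.074,.036),(-.042,.016,.036),(.018,.074,.036),(.018,.016,.036)]: print(P,wproj(T(CH,P)),proj("top",T(CH,P)))
for P in [(-.1,.12,.09),(-.1,-.12,.09)]: print(P,wproj(T(CH,P)))
E
```

```text
end rel TCP along D 0.07607978366543039 lateral -0.0009412140745001666
 t 21.08 p [0.5555 0.0813 0.188 ] F [-0.8  0.5 -0.7] gap 0.552
[ -9.9388  21.4403  -0.251   90.2285   0.2066  68.3734 -92.8613]
(-0.042, 0.074, 0.036) [217.8535 185.9938] [223.2177 207.6133]
(-0.042, 0.016, 0.036) [272.871  185.7324] [243.6278 204.9496]
(0.018, 0.074, 0.036) [214.999  128.0137] [220.7247 186.8814]
(0.018, 0.016, 0.036) [273.8179 127.7461] [240.95   184.2651]
(-0.1, 0.12, 0.09) [164.2539 262.8859]
(-0.1, -0.12, 0.09) [420.8242 261.5989]
```

View pics/w10.png

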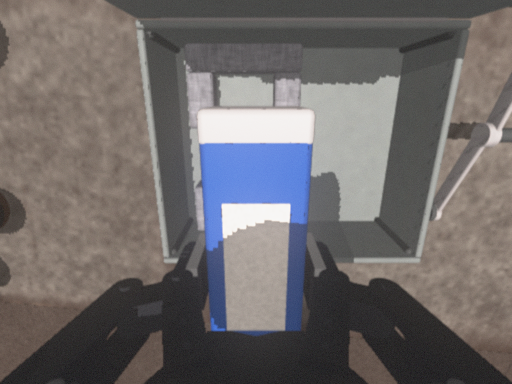

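View pics/t10.png

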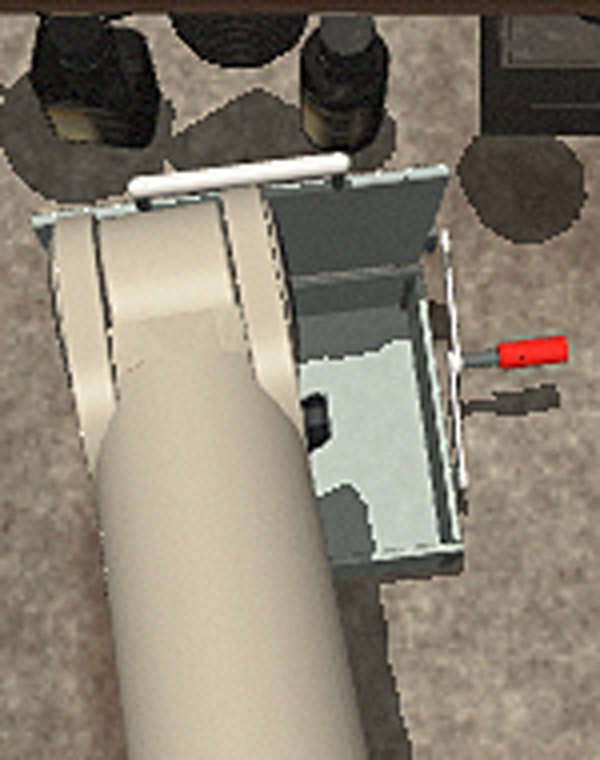

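```bash

python3 - <<'E'
from h import *
N=T(CH,(-.0125,.0455,.024)); yaw=7.6
robot.line_to(*pose([N[0],N[1],.12],yaw),velocity=.2); st()
print(robot.line_to(*pose([N[0],N[1],.045],yaw),velocity=.12,f_stop=6)); st()
print(robot.line_to(*pose([N[0],N[1],.032],yaw),velocity=.04,f_stop=5)); st()
snap("wrist","w11"); snap("scene","s11",(180,120,320,260),4)
E
```

```text
t 21.7 p [0.5751 0.0938 0.1182] F [ 0.1  0.  -1.2] gap 0.554
False
 t 22.48 p [0.5761 0.0946 0.0441] F [ 1.   0.3 -0.3] gap 0.553
True
 t 22.85 p [0.5756 0.0946 0.0303] F [0.  0.6 4.8] gap 0.557
```

View pics/w11.png

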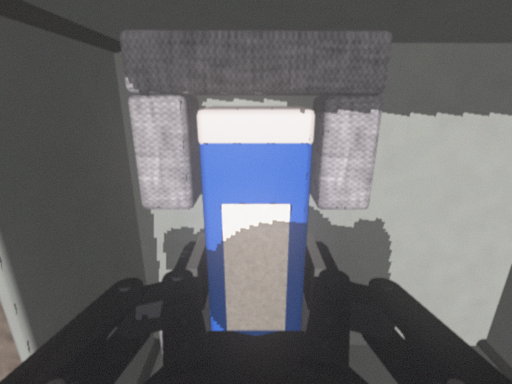

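View pics/s11.png

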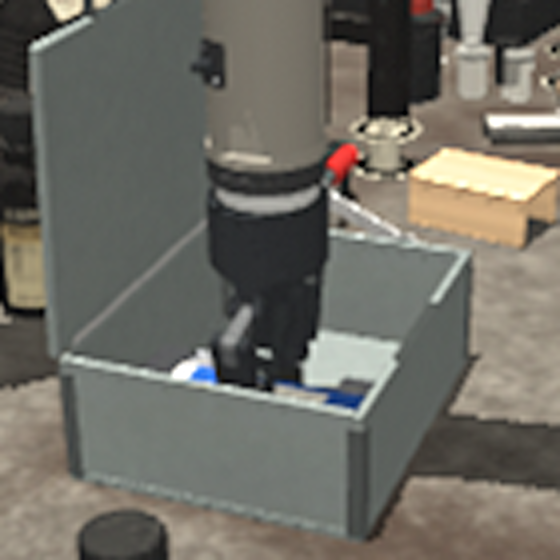

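Box touched the floor at TCP z 0.0303 as predicted, centred between the rear blocks (cols 192–318, box 198–314). Release gently.

```bash

python3 - <<'E'
from h import *
fingers.gripper_to(.66); st()
robot.pause(.1)
p=np.array(robot.current_tool_pos()); robot.line_to(list(p+[0,0,.05]),velocity=.1); 
robot.line_to(list(p+[-.03,-.02,.17]),velocity=.25); st()
snap("wrist","w12"); fingers.gripper_to(0)
w=T(CH,(.024,-.19,.22)); 
robot.line_to(*pose([.5,-.05,.23],YB),velocity=.3)
robot.line_to(*pose([.52,-.16,.23],YB),velocity=.3); st()
snap("top","t12",(180,80,330,270),4); snap("scene","s12",(180,100,320,240),4)
E
```

```text
t 23.21 p [0.5735 0.0942 0.0286] F [ 0.4 -0.3 -0.4] gap 0.659
 t 24.6 p [0.5429 0.0744 0.1973] F [-1.1  0.   0.1] gap 0.66
 t 27.48 p [ 0.52   -0.1607  0.2276] F [0.7 1.8 1. ] gap 0.003
```

View pics/w12.png

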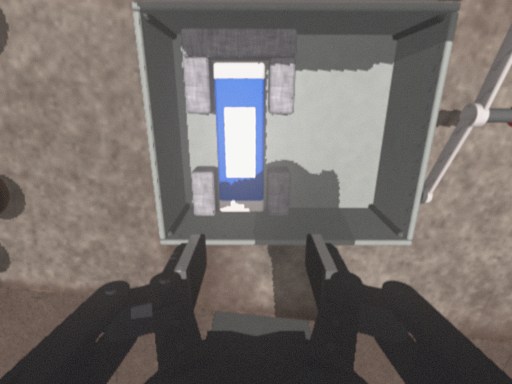

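View pics/t12.png

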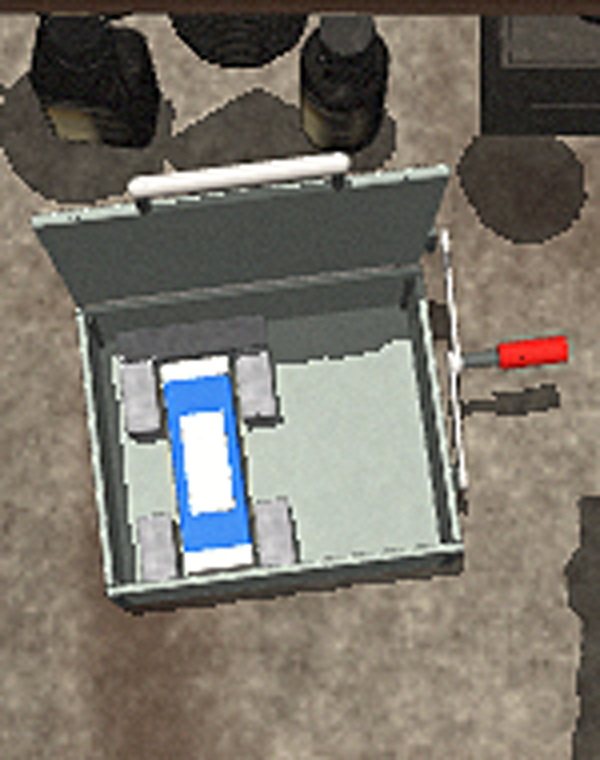

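View pics/s12.png

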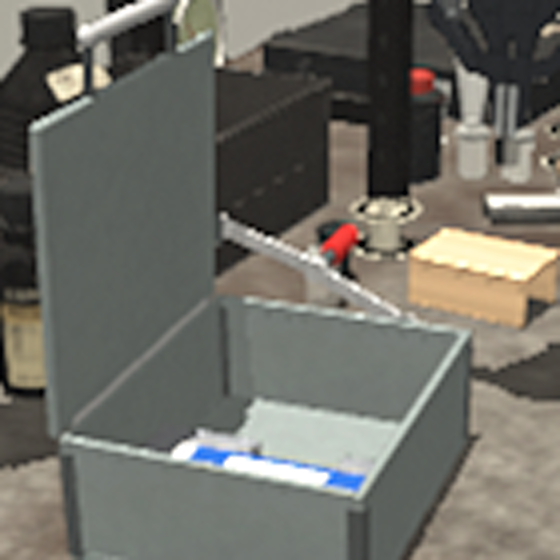

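```bash

python3 - <<'E'
from h import *
print(T(CH,(.022,-.181,.116)))
def P(zt,x=.026): return pose(T(CH,(x,-.190,zt+.019)),YB)
robot.line_to(*P(.20),velocity=.25); robot.line_to(*P(.135),velocity=.2); st()
print(robot.line_to(*P(.110),velocity=.06,f_stop=3)); st("touch")
for z in (.105,.095,.085,.072):
    robot.line_to(*P(z,.027),velocity=.08); st(z)
snap("scene","s13",(180,80,320,240),4); snap("top","t13",(180,80,330,270),4)
E
```

```text
[ 0.6392 -0.1255  0.116 ]
 t 28.71 p [ 0.6437 -0.1346  0.1528] F [-0.   0.3  0.2] gap 0.001
True
touch t 29.05 p [ 0.6472 -0.1341  0.1377] F [ 0.3 -0.4  4.3] gap -0.001
0.105 t 29.4 p [ 0.6475 -0.1337  0.1239] F [ 3.  -0.5  4.2] gap 0.003
0.095 t 29.68 p [ 0.6467 -0.1337  0.1132] F [ 3.3 -0.2  4.9] gap -0.001
0.085 t 29.95 p [ 0.6454 -0.1338  0.1024] F [2.8 0.4 4. ] gap -0.002
0.072 t 30.26 p [ 0.6422 -0.1342  0.0878] F [-3.2 -0.3  3. ] gap -0.005
```

View pics/s13.png

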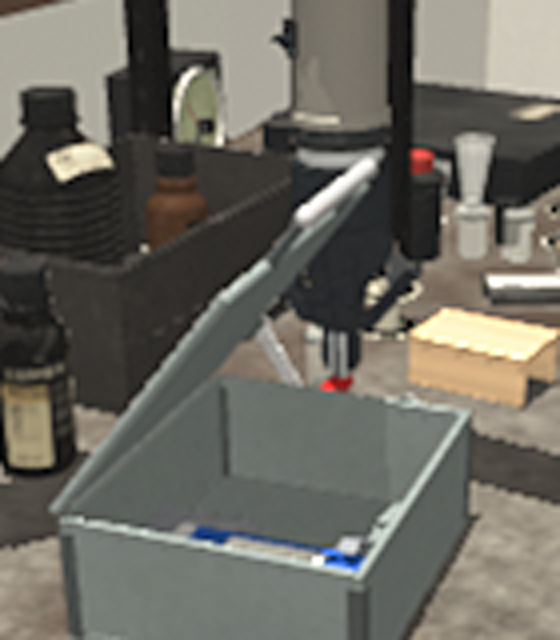

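View pics/t13.png

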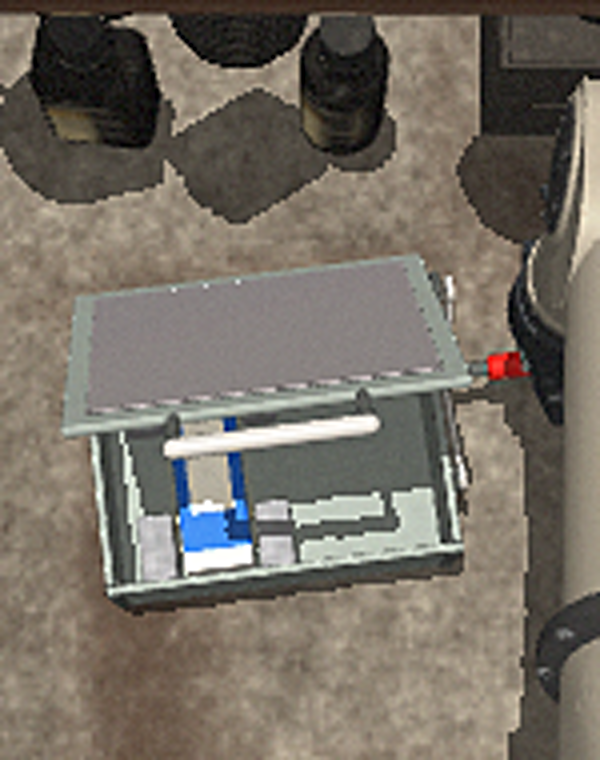

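```bash

python3 - <<'E'
from h import *
from scipy.optimize import minimize_scalar
p=np.array(robot.current_tool_pos()); robot.line_to(list(p+[0,0,.05]),velocity=.2)
robot.line_to([.55,-.16,.26],velocity=.3); fingers.gripper_to(.42)
snap("scene","s14",(180,80,320,240),4); snap("top","t14",(180,80,330,270),4); st()
o=(180+274/4,80+436.5/4)
r=minimize_scalar(lambda th:np.linalg.norm(proj("top",bar(th))-o),bounds=(.2,1.5),method='bounded');print(r.x,r.fun,bar(r.x))
print(proj("scene",bar(r.x)))
E
```

```text
t 31.95 p [ 0.5501 -0.1599  0.2597] F [-0.7  0.5  1.1] gap 0.421
0.8990245555501859 0.08361064022860425 [0.5508 0.0453 0.2764]
[264.6262 128.2082]
```

View pics/s14.png

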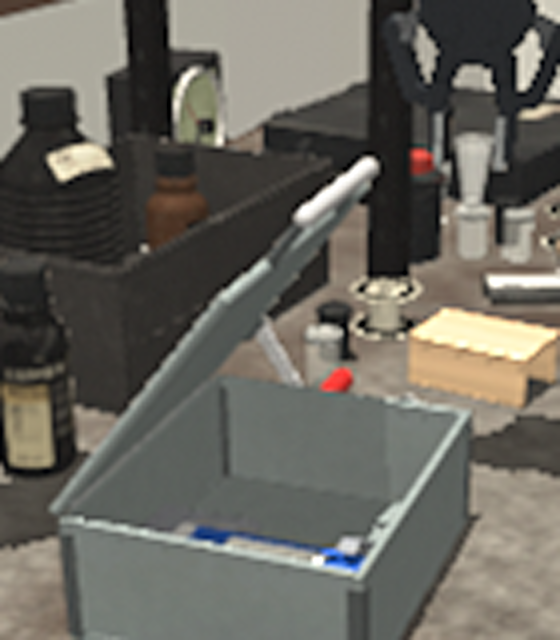

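View pics/t14.png

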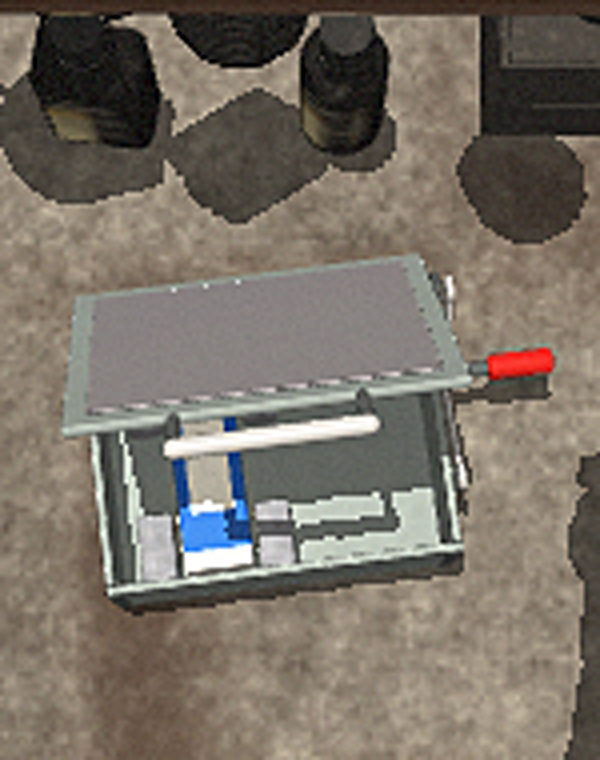

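```bash

python3 - <<'E'
from h import *
th=.9; tl=lambda t:25*max(t,0)/1.53
p,e=pose(bar(th),YB,tl(th)); R=Ro.from_euler('xyz',e,degrees=True); up=np.array(p)+R.apply([0,0,-.07])
robot.line_to([.50,-.06,.37],e,velocity=.3); robot.line_to(list(up),e,velocity=.25); st()
snap("wrist","w15")
print(wproj(bar(th)), wproj(bar(th)+.055*np.array([-np.sin(CH[2]),np.cos(CH[2]),0])))
E
```

```text
t 33.23 p [0.5341 0.0417 0.3397] F [ 0.3 -0.3 -0.9] gap 0.42
[257.0142 206.6858] [256.9097 132.1922]
```

View pics/w15.png

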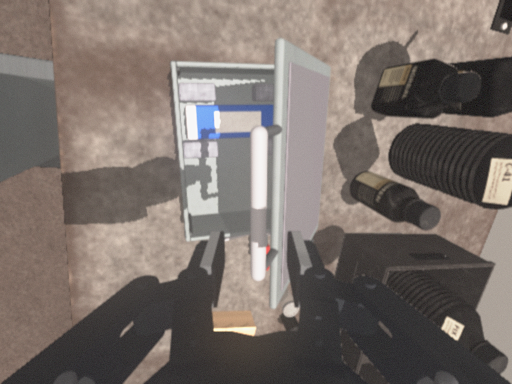

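```bash

python3 - <<'E'
from h import *
th=.9; tl=lambda t:25*max(t,0)/1.53
p,e=pose(bar(th),YB,tl(th))
print(robot.line_to(p,e,velocity=.12,f_stop=7)); st()
fingers.gripper_to(0,force=30); st()
h=T(CH,(.1,0,.09))
for t in np.radians([44,36,29,22,15,9]):
    b=bar(t); b=b+.0015*(b-h)/np.linalg.norm(b-h)
    p,e=pose(b,YB,tl(t)); robot.line_to(p,e,velocity=.12); st(round(np.degrees(t)))
snap("scene","s16",(180,80,320,240),4)
E
```

```text
False
 t 34.01 p [0.5519 0.0449 0.2755] F [ 0.4 -0.5  0.7] gap 0.421
 t 34.34 p [0.552  0.0454 0.2759] F [-1.7 -0.9  2.9] gap 0.125
44 t 34.75 p [0.5268 0.0421 0.2546] F [ 1.1  0.2 -1.6] gap 0.129
36 t 35.17 p [0.5058 0.0393 0.2299] F [ 2.4  0.6 -3.7] gap 0.131
29 t 35.57 p [0.4899 0.0373 0.2053] F [ 5.6  0.2 -4.1] gap 0.125
22 t 35.96 p [0.4772 0.0356 0.1791] F [ 5.2  1.1 -3.4] gap 0.126
15 t 36.35 p [0.4678 0.0344 0.1514] F [ 6.4  1.4 -2.8] gap 0.124
9 t 36.71 p [0.4625 0.0337 0.1273] F [ 6.1  0.9 -2.8] gap 0.125
```

View pics/s16.png

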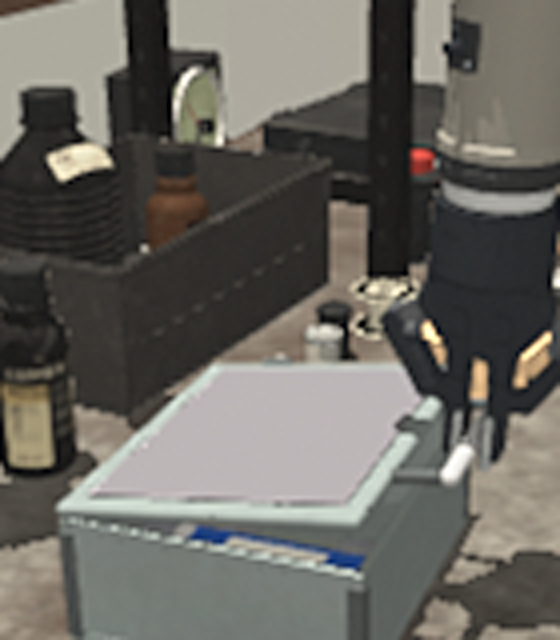

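```bash

python3 - <<'E'
from h import *
tl=lambda t:25*max(t,0)/1.53
for t in np.radians([4,1]):
    robot.line_to(*pose(bar(t),YB,tl(t)),velocity=.06); st(t)
print(robot.line_to(*pose(bar(0)-[0,0,.006],YB),velocity=.03,f_stop=7)); st()
snap("scene","s17",(180,100,320,240),4)
E
```

```text
0.06981317007977318 t 37.25 p [0.4602 0.0333 0.107 ] F [ 4.9  1.9 -2.5] gap 0.125
0.017453292519943295 t 37.61 p [0.4596 0.0333 0.0954] F [ 5.3  2.3 -1.3] gap 0.127
True
 t 37.83 p [0.4596 0.0333 0.094 ] F [-0.3 -0.1  3.1] gap 0.126
```

View pics/s17.png

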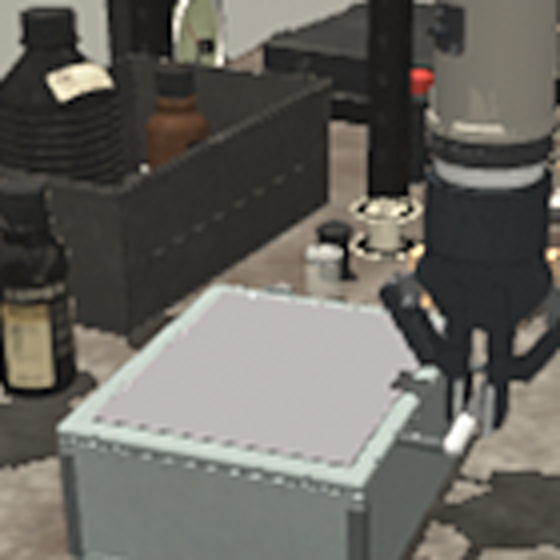

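```bash

python3 - <<'E'
from h import *
p=np.array(robot.current_tool_pos()); e=robot.current_eef_rot()
print(robot.line_to(list(p-[0,0,.006]),e,velocity=.03,f_stop=10)); st()
fingers.gripper_to(.42); st()
p=np.array(robot.current_tool_pos()); robot.line_to(list(p+[-.002,0,.09]),velocity=.15)
robot.line_to(list(p+[-.05,-.12,.15]),velocity=.25); st(); robot.pause(.3)
snap("scene","s18",(180,100,320,240),4); snap("top","t18",(90,110,420,280),2.4)
for P in [(-.135,.055,.094),(-.135,-.055,.094)]: print(proj("top",T(CH,P)),proj("scene",T(CH,P)))
E
```

```text
True
 t 38.09 p [0.4596 0.0333 0.0939] F [-1.5  0.3  8.8] gap 0.13
 t 38.46 p [0.4605 0.0338 0.093 ] F [-0.2 -0.1 -0.5] gap 0.422
 t 39.92 p [ 0.4103 -0.0848  0.242 ] F [-0.8  0.3 -0.4] gap 0.421
[232.9853 238.3529] [293.0662 211.4911]
[274.299  232.8889] [304.1231 192.2093]
```

View pics/s18.png

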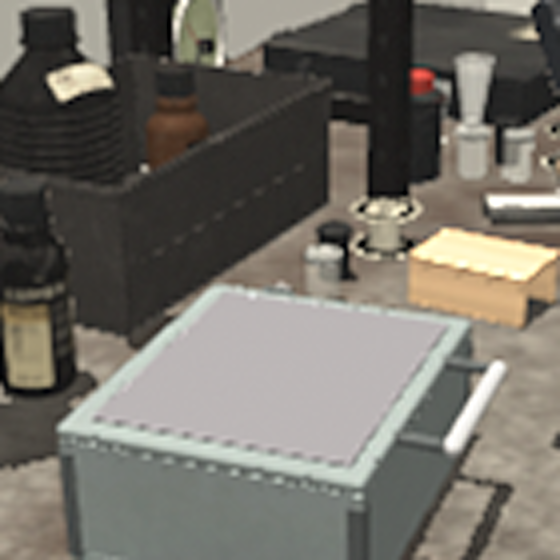

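View pics/t18.png

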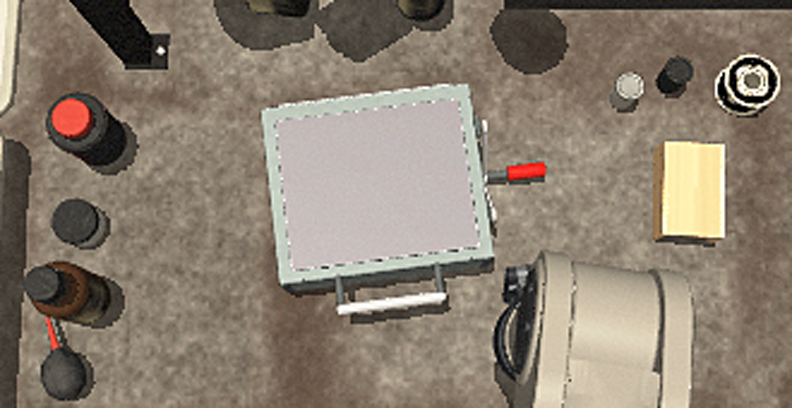

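```bash

python3 - <<'E'
from h import *
a=cv2.imread("pics/scene0.png")[150:260,190:310]; b=vision.grab_frame("scene")[:,:,::-1][150:260,190:310]
d=np.abs(a.astype(int)-b).max(2); print("scene diff px",(d>25).sum(), d.mean())
a=cv2.imread("pics/top0.png")[130:260,190:320]; b=vision.grab_frame("top")[:,:,::-1][130:260,190:320]
d=np.abs(a.astype(int)-b).max(2); ys,xs=np.where(d>25); print("top diff",len(ys), (xs.min()+190,xs.max()+190,ys.min()+130,ys.max()+130) if len(ys) else 0)
for th in (0,.04,.08): print(proj("scene",bar(th)))
a=cv2.imread("pics/top0.png")[130:280,95:150]; b=vision.grab_frame("top")[:,:,::-1][130:280,95:150]; print("bystanders",(np.abs(a.astype(int)-b).max(2)>25).sum())
st()
E
```

```text
scene diff px 6 2.018030303030303
top diff 807 (np.int64(204), np.int64(319), np.int64(156), np.int64(259))
[298.8747 201.3618]
[298.8922 198.0636]
[298.7643 194.7205]
bystanders 7
 t 40.48 p [ 0.4105 -0.0861  0.243 ] F [ 0.1 -0.5 -0.2] gap 0.421
```

```bash
python3 -c "
from station import *
from station import robot,workorder
print(workorder.close_job(), robot.current_time_s())"
```

```text
the job is handed in; nothing more can be done
the job is handed in; nothing more can be done
```

I raised the lid by its bar until the stay locked. I then drew the film box out, set it down, took it again by its middle and laid it between the blocks. After that I pressed the red pad about 50 mm, held the bar while lowering the lid until it was shut, and backed the arm off. The job was handed in at about 40 s of the 72 s allowed; no verdict is reported.

What the last checks showed:
- **Lid:** the last scene picture matches the starting one, with only 6 pixels different around the chest and bar. An angle of 0.04 rad would shift the bar by about 3 pixels, so the lid is fully shut.
- **Film box:** after I let go, it lay centred in the cradle in both the wrist and top pictures. It cannot be seen under the shut lid, so its final position was not checked again.
- **Bystanders:** only 7 pixels changed over the tank, bottle and jar, so they did not move.
- **Arm:** it stands clear with no load on the tool (forces of 0.5 N or less).
- **Disagreements:** the camera estimates of the chest's place differed by about 3–4 mm; I corrected it from the first grip on the bar. The same comparison in the top picture showed about 800 changed pixels round the chest. I put this down to the arm being in view and did not check it separately.
- **Raising force:** tool force rose to about 22 N midway through raising the lid, well under the limits, and stayed under about 9 N while lowering it.

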